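# Clamp a media bottle on the lab shaker with its cam-locked bar

## Robot

A 6-joint arm with a two-finger parallel gripper is mounted at the origin on the work surface. World frame = base frame: x ahead of the robot, y to its left, z up, the work surface at z = 0. Lengths are in m, angles in rad, forces in N, time in s.
With the tool pointing down it reaches from about 0.375 to 0.825 m from the base axis. Payload 5.5 kg.
Tool frame: the origin (TCP) lies midway between the tips of the shut fingers; the grasp point (between the pads) lies 19 mm behind it; x points along the fingers, z is the direction in which the jaws open and shut, and the axes are right-handed (so a half turn about x gives the same grasp; the last joint's range is limited). The gripper opens to 85 mm and grips with 20 to 120 N. Pads are 22 mm wide; open, the fingers measure 114 mm over their backs; the gripper's body (76 mm by 85 mm) begins 54 mm behind the grasp point. The pads swing forward as they close: fully open they stand 13 mm farther back than shut.
Start: joints at [-1.341, 0.314, -0.047, 1.21, 0, 1.571], TCP at [0.137, -0.584, 0.231] pointing down, gripper open.
Joint ranges: [-2.67, 2.67], [-0.69, 1.73], [-1.03, 1.25], [-2.08, 2.16], [-1.42, 1.45], [-3.14, 3.14]. Speed limits (rad/s): [2.39, 2.39, 3.01, 3.14, 3.14, 3.14].

## Interface

Orientations are given as [roll, pitch, yaw] about the fixed x, y, z axes, in that order (R = Rz(yaw) Ry(pitch) Rx(roll)).
In Python, from workcell import bot, cams, sign_off gives the robot as it stands.
- The arm moves only by the tool send_rows, never from a script. Its argument "motion" is a list of rows, each a list of 3 entries, a list of its own where there are three numbers: the shift along the tool's x, y, z as a fraction of full scale, then the turn about the tool's x as a fraction of full scale, then the gripper's target within -1 to 1 (fully open at 1, half-way at 0, shut at -1). In form: [[[tx, ty, tz], spin, fingers], ...]. A call has 1 to 12 rows; each row is the pose to reach, as a shift and turn from the pose commanded when the call began, along the tool's axes at that moment, turning the shorter way round; what a row does not reach only later rows make up. Full scale, the value 1, is 0.3 m for a shift and pi rad for a turn. A row lasts 1/8 s, in which the tool goes at most 62.5 mm and 10.7 degrees, less where a joint would pass 70% of its speed; a pose out of reach is approached as far as the arm can. A call with a number of a shift or a turn outside -1 to 1 is refused whole. A call with a gripper value outside its range is refused whole. The fingers move at their own pace and stop on an object; "newtons" is the grip in N (left out, the last holds). Time passes only in rows, so rows that repeat a pose let the fingers close. It gives the time, the measured TCP pose, the force and the opening at its end, in the units of the state.
- bot.state(): the state, without advancing time (a new reading comes with each control period).
- cams.capture(name): name is "scene" or "top" or "wrist"; returns the picture (420x560x3 uint8, red, green, blue); there is no depth.
- cams.camera_info(name): a dict with "K" (3x3 intrinsics, pixels), "rvec" (rotation vector, rad) and "tvec" (3), from world to camera coordinates, as OpenCV has them; the wrist camera has in their place "mount" (4x4, takes a point from camera to tool coordinates, whose origin is the TCP and whose axes are the tool frame's). Camera axes: x right, y down, z forward; pixel columns grow to the right and rows downward; lengths in m; the calibration is good to about 2 mm. A picture is of the moment at which its call begins: read the wrist's pose just before it. camera_info takes no time and is no camera call.
- sign_off(): hands the job in, once; it reports no verdict.
Trained networks look in the newest picture that a camera, given by its name, has taken for a name from the list of things; names that differ only in an ending like _2 or _b are one class to them, and where a whole thing is asked for, a point or a joint stands for the part that bears it (a point fixed in the world has none). Each returns a list of dicts, best first, with "score" (0 to 1); they miss things now and then, are a little off and sometimes report something else, mostly with a low value. They report only what shows in the picture. A call takes as long as a camera call.
- cams.cut_out(camera, query): "region" (420x560 bool, what is visible of it) and "box" ([centre column, centre row, width, height] in pixels, round what is visible of it).
The state is a dict: "time_s": time; "joints": joint angles; "qd": joint speeds; "effort": joint torques, N m; "eef_pos": TCP position; "tool_rot": TCP orientation; "force": force on the tool from outside, world axes, zero at the start; "moment": the same for the moment, N m; "grip_width": finger opening in m.
Only numpy, scipy, OpenCV 4.12 (cv2) and the standard library are available. Lean on these libraries where they do the work, as an engineer would, in place of code of your own. Each camera call takes 0.05 s, during which the arm holds its last target. There are 200 camera calls.

## Task

Secure the amber bottle on the shaker platform: slide the clamp bar forward by its upright handle so that the rubber pad pushes the bottle home against the two posts and stays pressed snugly on it, gently enough not to crush the glass. Then swing the cam lever from its open side over centre until it snaps to its closed stop, without forcing it, and let go, with the bottle still held snugly and upright. Leave the other bottle, the beaker and the tip box where they are.

Things in the scene. Friction and masses are not known exactly. Their poses are not given: they have to be found in the camera images.
- shaker: low white laboratory shaker with an aluminium platform 265 (x) x 430 (y) mm, fixed on the bench. Origin: centre of its underside, on the bench; x points away from the robot at yaw 0, y along the clamp bar from its handle towards the bottle, z up. Platform top 62 mm above the origin. Guide block over x -75..25, y -100..-50 mm, top 122 mm above the bench; the bar runs through it along y at x = 0, 104 mm up.
- handle_top (a point): centre of the top of the bar's black upright handle plate at its rear (-y) end: 36 mm wide (shaker x), 14 mm thick (y), from 90 to 152 mm above the bench. Push its free -y face in shaker +y to slide the bar. At the handle, pushing takes about 8 N for the empty bar, 9 to 12 N with the bottle sliding, and about 16 N in all once the bottle is home and pressed with 8 N.
- bar (a joint): travel of the clamp bar in m along shaker +y, 0 (rear end) to 0.07 (front end). The bar rubs with about 8 N and stays where it is left, holding up to about 8 N of pad pressure by itself while the lever is open; more pressure than that springs back when let go. With the lever closed it is clamped.
- pad: black rubber pad on the front of the bar, 44 x 44 mm face, 10 mm thick, 104 mm above the bench. Origin: centre of its front face. It first slides back loosely on its stem (1 N), by an unknown 0 to 10 mm, then bears on a spring of 3 N per mm (6 mm). Its pressure on the bottle must never pass 14 N and must end above 2.5 N: aim for 8 N while pushing; some is lost on letting go and as the lever snaps.
- bottle: loose closed amber glass bottle with an orange cap, 72 mm in diameter, 134 mm tall, about 0.3 to 0.55 kg, standing on the platform between pad and posts. Origin: centre of its underside, on the platform top (62 mm above the bench); z up.
- seat (a point): point midway between the two posts' front, on the axis where the bottle stands when it touches both posts; 122 mm above the bench. The two slick black nylon posts (16 mm diameter, 90 mm tall, 68 mm apart) are fixed on the platform, their axes 28 mm beyond this point in shaker +y and 34 mm to either side in shaker x. When the bottle is home the pad face is 36 mm before this point.
- lever (a joint): angle of the cam lever in rad: at 0 (open) it points along 140 deg in the shaker frame (anticlockwise from +x, seen from above), at 2.27 (closed stop) along 270 deg, beside the bar; it grows anticlockwise. Free to about 0.6, then it needs up to 0.5 Nm (6 to 7 N near the tip, most at 1.2) and swings back if let go; over centre at about 1.9, after which it snaps to the stop by itself and stays.
- lever_pivot (a point): axis of the lever's pivot, on top of the guide block at shaker x = -45, y = -75 mm; 136 mm above the bench (mid-height of the lever arm).
- lever_tip (a point): middle of the lever's rounded tip (20 mm diameter, 18 mm tall), 88 mm from the pivot axis, 136 mm above the bench. The arm is a level aluminium bar 14 mm wide and 16 mm tall (128 to 144 mm above the bench), free on both sides from 20 mm to 98 mm from the axis; the hub is 32 mm in diameter, 122 to 146 mm above the bench.
- stock_bottle: bystander: clear bottle with a metal cap, 86 mm diameter, 170 mm tall, standing on the bench to the left of the shaker; origin at the centre of its underside.
- beaker: bystander: white open beaker, 72 mm rim diameter, 85 mm tall, on the bench to the right; origin at the centre of its underside.
- tip_box: bystander: grey box with a white lid, 88 x 123 x 65 mm, on the bench to the right; origin at the centre of its underside.

How it is judged:
On the way, in this order (a step that is already met when the one before it is completed fails the run):
1. the pad presses the bottle home against both posts while the lever is still open (contact force between pad and bottle above 2.5 N and horizontal distance between bottle and seat below 0.005 m and angle between bottle's own z axis and vertical below 0.06 rad and value of joint lever below 0.7 rad), for 0.2 s.
2. the lever is over centre at its closed stop (value of joint lever above 2.17 rad), for 0.2 s.
At the end, for the whole second after the job is handed in: The lever is at its closed stop (beyond 2.17 rad), the pad presses on the bottle with more than 2.5 N, the bottle stands upright (within 0.06 rad) and at rest with its axis within 5 mm of the seat point in plan, and the robot has let go (contact force between pad and bottle above 2.5 N and horizontal distance between bottle and seat below 0.005 m and angle between bottle's own z axis and vertical below 0.06 rad and value of joint lever above 2.17 rad and linear speed of bottle below 0.02 m/s); the robot touches nothing.
It fails at once if the pad squeezes the bottle with more than 14 N (contact force between pad and bottle above 14 N).
It fails at once if the fingers push on the shaker, its bar or its lever with more than 30 N (contact force between the fingers and shaker above 30 N).
It fails at once if the other bottle, the beaker or the tip box is moved more than 15 mm (distance of any of stock_bottle, beaker, tip_box from where it was at the start of the episode above 0.015 m).
It also fails if it takes over 51 s, if anything falls off the work surface, if the arm or the gripper's body presses on something with over 40 N, if the wrist force passes 120 N, or if a joint passes its speed limit or range.

## Working session

There is one attempt and no reset: what is moved stays moved. The work goes in short steps, Python scripts to look and compute and a tool call to move; the robot and the scene stay as the last step left them, time stands still between calls to the robot, and variables do not carry over. Pictures are saved under pics/ and viewed, about 8 in all and at most 12, crops included, and the job is handed in when it is done.

Besides the shell and the picture viewer there is one more tool, called after "Emit:" as a command line: name --argument value ..., lists and objects as JSON in quotes. send_rows: Moves the arm, as the interface text tells. Shift numbers are shares of 0.3 m and turn numbers shares of pi rad, none past 1 either way. Its arguments: {"type":"object","properties":{"motion":{"type":"array"},"newtons":{"type":"number"}},"required":["motion"]}

```bash
mkdir -p pics; ls; python3 - <<'E'
from workcell import bot,cams
import cv2,numpy as np
s=bot.state();print({k:np.round(v,3).tolist() for k,v in s.items()})
a=cams.capture("scene");b=cams.capture("top")
cv2.imwrite("pics/scene.png",a[:,:,::-1]);cv2.imwrite("pics/top.png",b[:,:,::-1])
for c in("scene","top"):
  i=cams.camera_info(c);print(c,np.round(i["K"],1).tolist(),np.round(i["rvec"],3),np.round(i["tvec"],3))
  for q in("shaker","handle_top","pad","bottle","lever","lever_tip","lever_pivot","stock_bottle","beaker","tip_box"):
    print(c,q,[(np.round(d["box"]).tolist(),round(d["score"],2)) for d in cams.cut_out(c,q)[:2]])
print(cams.camera_info("wrist"))
E
```

```text
pics
{'time_s': 0.0, 'joints': [-1.341, 0.314, -0.048, 1.21, -0.0, 1.571], 'qd': [0.001, 0.001, -0.0, 0.002, 0.001, 0.001], 'effort': [0.001, -53.959, 33.975, 0.019, 0.0, -0.0], 'eef_pos': [0.137, -0.584, 0.23], 'tool_rot': [-3.129, 1.569, 1.813], 'force': [0.483, -0.756, 0.122], 'moment': [0.002, 0.01, 0.021], 'grip_width': 0.085}
scene [[509.8, 0.0, 285.5], [0.0, 509.8, 215.5], [0.0, 0.0, 1.0]] [ 2.44   0.8   -0.222] [-0.411 -0.171  1.536]
scene shaker [([322.0, 250.0, 184.0, 166.0], 0.86)]
scene handle_top [([303.0, 255.0, 66.0, 61.0], 0.87)]
scene pad [([302.0, 253.0, 65.0, 66.0], 0.4)]
scene bottle [([340.0, 214.0, 26.0, 50.0], 0.92)]
scene lever [([289.0, 219.0, 25.0, 41.0], 0.69)]
scene lever_tip [([287.0, 219.0, 24.0, 43.0], 0.55)]
scene lever_pivot [([323.0, 251.0, 180.0, 167.0], 0.97)]
scene stock_bottle [([391.0, 133.0, 35.0, 59.0], 0.96)]
scene beaker [([136.0, 326.0, 32.0, 41.0], 0.69), ([323.0, 251.0, 185.0, 166.0], 0.55)]
scene tip_box [([207.0, 386.0, 67.0, 67.0], 0.76), ([339.0, 214.0, 25.0, 52.0], 0.61)]
top [[547.0, 0.0, 276.2], [0.0, 547.0, 215.8], [0.0, 0.0, 1.0]
[... 466 characters left out ...]
]
top stock_bottle [([110.0, 200.0, 37.0, 33.0], 0.56)]
top beaker [([425.0, 273.0, 33.0, 20.0], 0.67), ([281.0, 219.0, 28.0, 39.0], 0.33)]
top tip_box [([428.0, 194.0, 51.0, 33.0], 0.61)]
{'K': array([[307.97540711,   0.        , 282.75159606],
       [  0.        , 307.97540711, 215.6809639 ],
       [  0.        ,   0.        ,   1.        ]]), 'mount': array([[ 1.02783471e-03, -2.85443187e-01,  9.58395081e-01,
        -1.42022747e-01],
       [-6.31130409e-04, -9.58395581e-01, -2.85442659e-01,
         7.33313229e-02],
       [ 9.99999273e-01, -3.11484408e-04, -1.16522412e-03,
         6.56179592e-04],
       [ 0.00000000e+00,  0.00000000e+00,  0.00000000e+00,
         1.00000000e+00]])}
```

```bash
python3 - <<'E'
import cv2
b=cv2.imread("pics/top.png")[110:270,160:360];cv2.imwrite("pics/topc.png",cv2.resize(b,None,fx=3.75,fy=3.75,interpolation=cv2.INTER_CUBIC))
E
```

```text
(no output)
```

View pics/topc.png

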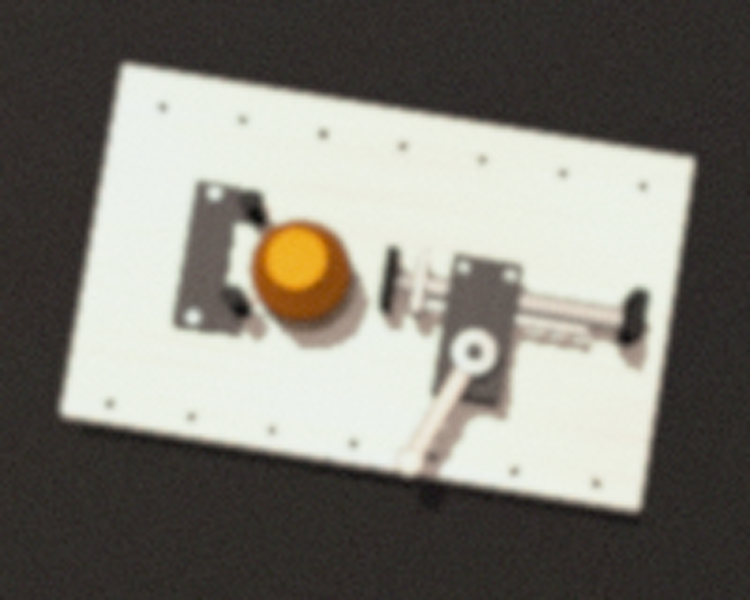

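View pics/scene.png

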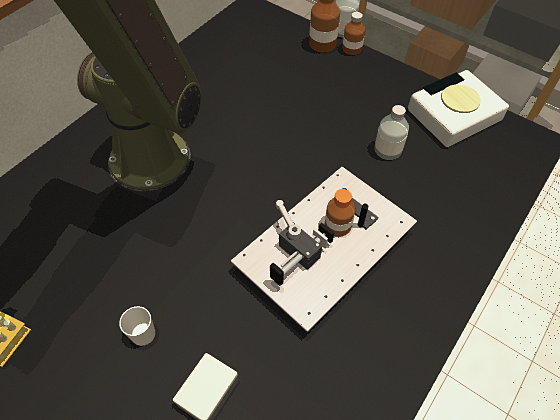

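The views show the platform (top-crop corners (122,62), (695,157), (642,512), (60,415)), the hub at (474,352), the lever tip at (410,460), the handle at (634,315), the pad face at x≈385, and the bottle cap at (297,257) close to the posts. I'll fit the poses from these.

```bash
cat > h.py <<'E'
import numpy as np,cv2
from workcell import bot,cams
from scipy.optimize import least_squares
I={c:cams.camera_info(c) for c in("scene","top")}
def proj(c,P):
    i=I[c];return cv2.projectPoints(np.array(P,float).reshape(-1,1,3),np.array(i["rvec"],float),np.array(i["tvec"],float),i["K"],None)[0][:,0]
def ray(c,uv,z):
    i=I[c];R=cv2.Rodrigues(np.array(i["rvec"],float))[0];o=-R.T@np.ravel(i["tvec"]);d=R.T@np.linalg.inv(i["K"])@[uv[0],uv[1],1]
    return o+d*(z-o[2])/d[2]
E
python3 - <<'E'
from h import *
cr=lambda u,v:(160+(u+.5)/3.75-.5,110+(v+.5)/3.75-.5)
L=np.array([[.1325,.215,.062],[.1325,-.215,.062],[-.1325,-.215,.062],[-.1325,.215,.062],[-.045,-.075,.146]])
T=np.array([cr(122,62),cr(695,157),cr(642,512),cr(60,415),cr(474,352)])
S=np.array([(416,220),(308,329),(233,262),(342,167)])
def tw(p,L):
    L=np.atleast_2d(L);c,s=np.cos(p[2]),np.sin(p[2]);return np.c_[p[0]+c*L[:,0]-s*L[:,1],p[1]+s*L[:,0]+c*L[:,1],L[:,2]]
for m in("both","top"):
  f=lambda p:np.r_[(proj("top",tw(p,L))-T).ravel(),(0 if m=="top" else .7)*(proj("scene",tw(p,L[:4]))-S).ravel()]
  r=least_squares(f,[.6,0,0]);p=r.x;print(m,p,np.round(f(p),1))
def loc(w):
    c,s=np.cos(p[2]),np.sin(p[2]);d=w[:2]-p[:2];return np.array([c*d[0]+s*d[1],-s*d[0]+c*d[1]])
for n,uv,z in(("tip",cr(410,462),.145),("handletopL",cr(624,312),.152),("handletop",cr(634,312),.152),("cap",cr(297,257),.196),("padfacetop",cr(384,275),.126)):
  w=ray("top",uv,z);print(n,w.round(4),"local",loc(w).round(4))
for n,l in(("seat",[0,0,0]),("pivot",[-.045,-.075,.136])):print(n,tw(p,l))
print(proj("scene",tw(p,L[4:])))
E
```

```text
both [ 0.60354234  0.04639123 -0.13900415] [-0.4  0.2 -0.3 -0.3 -0.7 -0.7 -0.3  0.1 -0.1 -0.4  0.8  0.4 -0.4  1.8
 -2.4 -0.9 -0.5 -0.8]
top [ 0.60303144  0.04536255 -0.14150956] [ 0.1  0.2  0.2  0.1 -0.4 -0.3 -0.1  0.1  0.2 -0.1  0.   0.  -0.   0.
 -0.  -0.  -0.  -0. ]
tip [0.4704 0.0207 0.145 ] local [-0.1278 -0.0431]
handletopL [ 0.5772 -0.1251  0.152 ] local [-0.0016 -0.1724]
handletop [ 0.5773 -0.132   0.152 ] local [-0.0004 -0.1792]
cap [0.6042 0.0996 0.196 ] local [-0.0065  0.0538]
padfacetop [0.6025 0.0418 0.126 ] local [-0.     -0.0036]
seat [[0.60303144 0.04536255 0.        ]]
pivot [[ 0.54790342 -0.02254107  0.136     ]]
[[293.98411404 230.05782018]]
```

```bash
cat >> h.py <<'E'
from scipy.spatial.transform import Rotation as Ro
SH=[0.6032,0.0457,-0.1408]
def tw(p,L):
    L=np.atleast_2d(np.array(L,float));c,s=np.cos(p[2]),np.sin(p[2]);return np.c_[p[0]+c*L[:,0]-s*L[:,1],p[1]+s*L[:,0]+c*L[:,1],L[:,2]]
def loc(w,p=None):
    p=p or SH;c,s=np.cos(p[2]),np.sin(p[2]);d=np.array(w)[:2]-p[:2];return np.array([c*d[0]+s*d[1],-s*d[0]+c*d[1]])
def Rt(s=None):return Ro.from_euler("xyz",(s or bot.state())["tool_rot"]).as_matrix()
def rows(L):
    "local shaker waypoints -> tool shift fractions"
    s=bot.state();return np.round((Rt(s).T@(tw(SH,L)-np.array(s["eef_pos"])).T).T/.3,4)
def wproj(P,s,inv=False):
    i=cams.camera_info("wrist");M=np.eye(4);M[:3,:3]=Rt(s);M[:3,3]=s["eef_pos"];M=M@i["mount"]
    Pc=(np.array(P)-M[:3,3])@M[:3,:3];return (Pc[:,:2]/Pc[:,2:])@i["K"][:2,:2].T+i["K"][:2,2],M,i["K"]
def wray(uv,z,s):
    _,M,K=wproj([[0,0,0.]],s);d=M[:3,:3]@np.linalg.inv(K)@[uv[0],uv[1],1];return M[:3,3]+d*(z-M[2,3])/d[2]
E
python3 - <<'E'
from h import *
R=Rt();print(R.round(3)); sy=np.array([np.sin(-SH[2]),np.cos(SH[2]),0])
print("shaker y in tool",R.T@sy, "yaw of tool y",np.degrees(np.arctan2(*(R[:2,1][::-1]))),"shaker y",np.degrees(np.arctan2(sy[1],sy[0])))
print(rows([[0,-.24,.26],[0,-.24,.23]]))
E
```

```text
[[ 0.     0.974  0.228]
 [-0.     0.228 -0.974]
 [-1.     0.     0.   ]]
shaker y in tool [-1.96050196e-06  3.62167076e-01 -9.32113195e-01] yaw of tool y 13.166097616029043 shaker y 81.93275424455801
[[-0.0957  1.7028 -0.9447]
 [ 0.0043  1.7028 -0.9447]]
```

Emit:
send_rows --motion '[[[-0.09, 0.95, -0.53], -0.382, -1], [[-0.09, 0.95, -0.53], -0.382, -1], [[-0.09, 0.95, -0.53], -0.382, -1], [[-0.09, 0.95, -0.53], -0.382, -1], [[-0.09, 0.95, -0.53], -0.382, -1], [[-0.09, 0.95, -0.53], -0.382, -1], [[-0.09, 0.95, -0.53], -0.382, -1], [[-0.09, 0.95, -0.53], -0.382, -1]]'

```text
time_s: 2.1
eef_pos: [0.3782, -0.3642, 0.2584]
tool_rot: [-0.852, 1.571, -0.993]
force: [-0.7, -0.4, -0.2]
grip_width: 0.0005
```

```bash
python3 - <<'E'
from h import *
s=bot.state();print(s["time_s"],s["eef_pos"],Rt(s).round(3),s["joints"])
print(rows([[0,-.23,.24],[0.,-.0,.30]]))
E
```

```text
2.1 [ 0.37823572 -0.3642064   0.25838242] [[ 0.     0.141  0.99 ]
 [-0.     0.99  -0.141]
 [-1.    -0.     0.   ]] [-7.66480616e-01  1.62323625e-01 -1.78910038e-01  1.22940028e+00
 -3.74666512e-05  9.45309385e-01]
[[ 0.0612  0.6915  0.5506]
 [-0.1388  1.4582  0.5504]]
```

Emit:
send_rows --motion '[[[-0.14, 0.99, 0.55], 0, -1], [[-0.14, 0.99, 0.55], 0, -1], [[-0.14, 0.99, 0.55], 0, -1], [[-0.14, 0.99, 0.55], 0, -1], [[-0.14, 0.99, 0.55], 0, -1], [[-0.14, 0.99, 0.55], 0, -1], [[-0.14, 0.99, 0.55], 0, -1]]'

```text
time_s: 2.98
eef_pos: [0.5841, -0.0922, 0.3001]
tool_rot: [0.788, 1.571, 0.648]
force: [0.4, -0.2, 0.5]
grip_width: -0.0001
```

```bash
python3 - <<'E'
from h import *
s=bot.state();print(s["time_s"],s["eef_pos"],loc(s["eef_pos"]),s["qd"].round(3))
im=cams.capture("wrist");cv2.imwrite("pics/w1.png",im[:,:,::-1])
# overlay model
P={"piv":[-.045,-.075,.146],"htop":[0,-.178,.152],"blkA":[-.075,-.1,.122],"blkB":[.025,-.1,.122],"blkC":[.025,-.05,.122],"blkD":[-.075,-.05,.122],"c1":[-.1325,-.215,.062],"c2":[.1325,-.215,.062],"c3":[.1325,.215,.062],"c4":[-.1325,.215,.062]}
uv=wproj(tw(SH,list(P.values())),s)[0];o=im[:,:,::-1].copy()
for k,(u,v) in zip(P,uv):
  print(k,round(u),round(v)); cv2.drawMarker(o,(int(round(u)),int(round(v))),(0,0,255),0,8,1)
cv2.imwrite("pics/w1o.png",cv2.resize(o,None,fx=1.42,fy=1.42))
E
```

```text
2.975 [ 0.58410068 -0.09223514  0.30008567] [ 0.00044685 -0.13925045] [-0.041 -0.018 -0.033  0.003 -0.018 -0.02 ]
piv 233 133
htop 282 239
blkA 209 158
blkB 306 158
blkC 307 106
blkD 205 106
c1 181 241
c2 382 241
c3 425 -194
c4 138 -195
```

View pics/w1o.png

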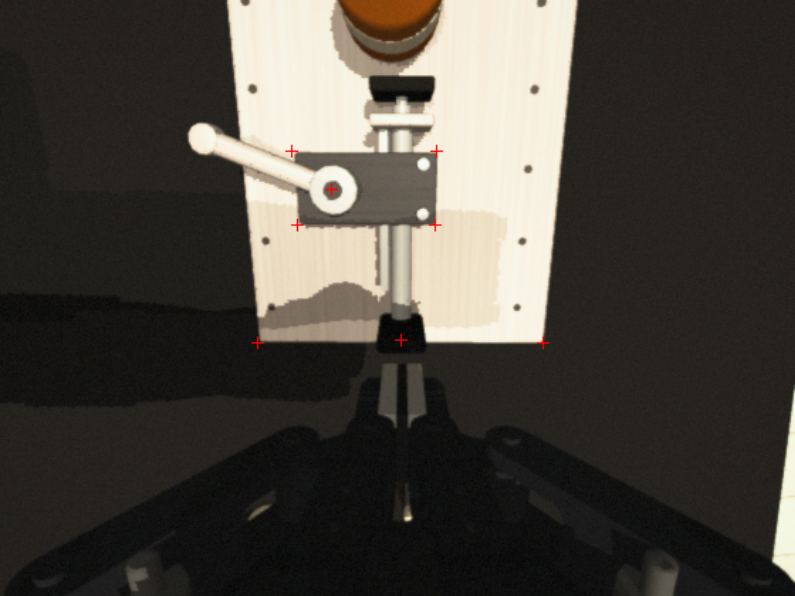

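Emit:
send_rows --motion '[[[0.1, -0.2, 0], 0, -1], [[0.2, -0.31, 0], 0, -1], [[0.4, -0.31, 0], 0, -1], [[0.55, -0.31, 0], 0, -1], [[0.65, -0.29, 0], 0, -1], [[0.65, -0.25, 0], 0, -1], [[0.65, -0.23, 0], 0, -1], [[0.65, -0.23, 0], 0, -1]]'

```text
time_s: 4.03
eef_pos: [0.5746, -0.162, 0.1073]
tool_rot: [-0.166, 1.568, -0.306]
force: [-0.3, -0.6, 1.0]
grip_width: 0.0002
```

```bash
python3 - <<'E'
from h import *
s=bot.state();print(s["time_s"],s["eef_pos"],loc(s["eef_pos"]),s["force"])
im=cams.capture("wrist");cv2.imwrite("pics/w2.png",im[:,:,::-1])
for u,z in(((262,215),.062),((245,197),.152),((238,300),.062),((228,290),.152)):
  print(loc(ray("top",(160+u[0]/3.75,110+u[1]/3.75),z)))
E
```

```text
4.025 [ 0.57463262 -0.16201753  0.10733025] [ 0.00086541 -0.20967098] [-0.32022075 -0.59261568  0.97857277]
[0.03647071 0.0926974 ]
[0.03372403 0.09805385]
[-0.02849847  0.09956007]
[-0.03210268  0.09876931]
```

View pics/w2.png

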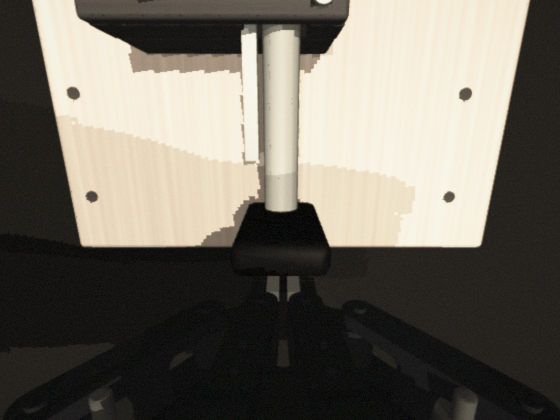

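Emit:
send_rows --motion '[[[0, 0.01, 0], 0, -1], [[0, 0.02, 0], 0, -1], [[0, 0.03, 0], 0, -1], [[0, 0.04, 0], 0, -1], [[0, 0.047, 0], 0, -1], [[0, 0.054, 0], 0, -1], [[0, 0.06, 0], 0, -1], [[0, 0.067, 0], 0, -1], [[0, 0.074, 0], 0, -1], [[0, 0.08, 0], 0, -1]]'

```text
time_s: 5.32
eef_pos: [0.5767, -0.1405, 0.1058]
tool_rot: [-1.456, 1.566, -1.599]
force: [-1.5, -8.3, 2.0]
grip_width: -0.0002
```

```bash
cat > q.py <<'E'
from h import *
s=bot.state();l=loc(s["eef_pos"]);c,sn=np.cos(SH[2]),np.sin(SH[2]);f=s["force"]
print(round(s["time_s"],2),"local",l.round(4),"z",s["eef_pos"][2].round(4),"F along y",round(-sn*f[0]+c*f[1],2),f.round(2))
E
python3 q.py
```

```text
5.33 local [-0.0002 -0.1881] z 0.1058 F along y -8.39 [-1.47 -8.27  2.04]
```

Emit:
send_rows --motion '[[[0, 0.006, 0], 0, -1], [[0, 0.012, 0], 0, -1], [[0, 0.018, 0], 0, -1], [[0, 0.024, 0], 0, -1], [[0, 0.03, 0], 0, -1]]'

```text
time_s: 5.95
eef_pos: [0.5779, -0.1319, 0.1058]
tool_rot: [-1.459, 1.565, -1.602]
force: [-2.0, -9.5, 3.3]
grip_width: 0.0001
```

Emit:
send_rows --motion '[[[0, 0.005, 0], 0, -1], [[0, 0.01, 0], 0, -1], [[0, 0.015, 0], 0, -1], [[0, 0.02, 0], 0, -1]]'

```text
time_s: 6.45
eef_pos: [0.5787, -0.126, 0.1058]
tool_rot: [-1.459, 1.565, -1.602]
force: [-1.7, -9.1, 2.2]
grip_width: -0.0005
```

Emit:
send_rows --motion '[[[0, 0.005, 0], 0, -1], [[0, 0.01, 0], 0, -1], [[0, 0.015, 0], 0, -1]]'

```text
time_s: 6.82
eef_pos: [0.5792, -0.1223, 0.1058]
tool_rot: [-1.49, 1.564, -1.633]
force: [-2.3, -12.4, 1.8]
grip_width: 0.0001
```

```bash
python3 q.py; python3 - <<'E'
from h import *
b=cams.capture("top")[110:270,160:360,::-1];cv2.imwrite("pics/top2.png",cv2.resize(b,None,fx=3.75,fy=3.75,interpolation=cv2.INTER_CUBIC))
E
```

```text
6.83 local [-0.0002 -0.1697] z 0.1058 F along y -12.62 [ -2.27 -12.42   1.82]
```

View pics/top2.png

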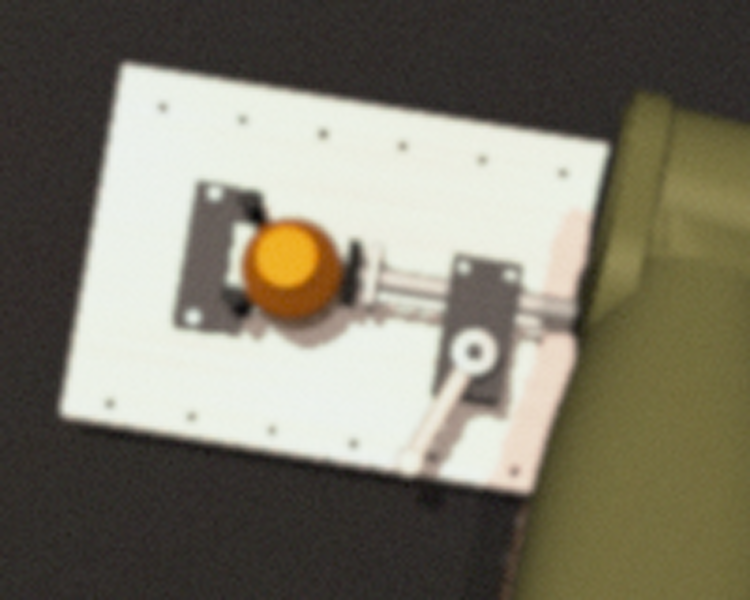

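Emit:
send_rows --motion '[[[0, 0.004, 0], 0, -1], [[0, 0.008, 0], 0, -1]]'

```text
time_s: 7.12
eef_pos: [0.5794, -0.1211, 0.1058]
tool_rot: [-1.509, 1.561, -1.653]
force: [-3.3, -16.3, 1.4]
grip_width: 0.0002
```

Emit:
send_rows --motion '[[[0, 0.003, 0], 0, -1], [[0, 0.006, 0], 0, -1]]'

```text
time_s: 7.38
eef_pos: [0.5799, -0.118, 0.1058]
tool_rot: [-1.473, 1.564, -1.616]
force: [-2.4, -11.0, 3.1]
grip_width: -0.0001
```

Emit:
send_rows --motion '[[[0, 0.003, 0], 0, -1], [[0, 0.004, 0], 0, -1]]'

```text
time_s: 7.62
eef_pos: [0.5801, -0.1167, 0.1058]
tool_rot: [-1.474, 1.564, -1.617]
force: [-1.3, -10.1, 2.4]
grip_width: -0.0001
```

Emit:
send_rows --motion '[[[0, 0.003, 0], 0, -1], [[0, 0.004, 0], 0, -1]]'

```text
time_s: 7.88
eef_pos: [0.5802, -0.1155, 0.1058]
tool_rot: [-1.473, 1.564, -1.616]
force: [-2.0, -10.7, 1.7]
grip_width: 0.0002
```

Emit:
send_rows --motion '[[[0, 0.003, 0], 0, -1], [[0, 0.003, 0], 0, -1]]'

```text
time_s: 8.12
eef_pos: [0.5804, -0.1148, 0.1058]
tool_rot: [-1.469, 1.564, -1.612]
force: [-2.1, -11.6, 2.7]
grip_width: 0.0004
```

Emit:
send_rows --motion '[[[0, 0.003, 0], 0, -1], [[0, 0.003, 0], 0, -1]]'

```text
time_s: 8.38
eef_pos: [0.5804, -0.1144, 0.1058]
tool_rot: [-1.474, 1.563, -1.617]
force: [-2.8, -12.6, 2.4]
grip_width: 0.0002
```

Emit:
send_rows --motion '[[[0, 0.002, 0], 0, -1], [[0, 0.002, 0], 0, -1]]'

```text
time_s: 8.62
eef_pos: [0.5804, -0.1141, 0.1058]
tool_rot: [-1.491, 1.563, -1.635]
force: [-2.7, -13.3, 2.8]
grip_width: -0.0002
```

```bash
python3 q.py; python3 - <<'E'
from h import *
b=cams.capture("top")[130:230,200:320,::-1];cv2.imwrite("pics/top3.png",cv2.resize(b,None,fx=6,fy=6,interpolation=cv2.INTER_CUBIC))
E
```

```text
8.62 local [-1.000e-04 -1.614e-01] z 0.1058 F along y -13.54 [ -2.65 -13.3    2.79]
```

View pics/top3.png

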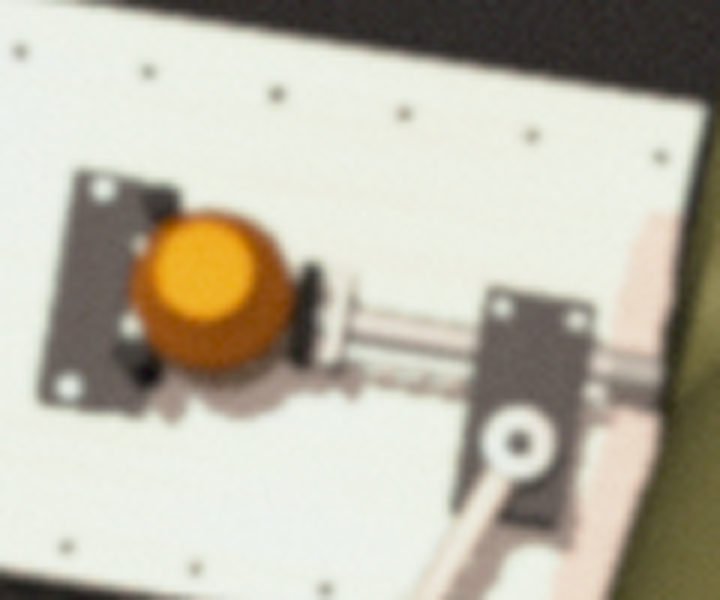

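```bash
python3 - <<'E'
from h import *
print(loc(ray("top",(200+205.5/6-.5,130+270.5/6-.5),.196)))
# posts' expected image if seat y=Y
for Y in(.068,.072):
  print(Y,[((proj("top",tw(SH,[[x,Y+.028,z]]))[0]+.5-[200,130])*6).round().tolist() for x in(-.034,.034) for z in(.062,.152)],((proj("top",tw(SH,[[0,Y,.196]]))[0]+.5-[200,130])*6).round())
E
```

```text
[0.00024662 0.06758944]
0.068 [[149.0, 376.0], [133.0, 352.0], [174.0, 231.0], [160.0, 198.0]] [204. 271.]
0.072 [[141.0, 375.0], [124.0, 351.0], [166.0, 230.0], [151.0, 197.0]] [195. 269.]
```

Emit:
send_rows --motion '[[[0, 0.002, 0], 0, -1], [[0, 0.004, 0], 0, -1], [[0, 0.004, 0], 0, -1]]'

```text
time_s: 9.05
eef_pos: [0.5805, -0.1134, 0.1058]
tool_rot: [-1.5, 1.561, -1.643]
force: [-3.1, -14.8, 2.5]
grip_width: -0.0002
```

Emit:
send_rows --motion '[[[0, 0.002, 0], 0, -1], [[0, 0.003, 0], 0, -1], [[0, 0.003, 0], 0, -1]]'

```text
time_s: 9.43
eef_pos: [0.5806, -0.1131, 0.1058]
tool_rot: [-1.504, 1.56, -1.648]
force: [-2.7, -17.6, 3.8]
grip_width: 0.0001
```

```bash
python3 - <<'E'
from h import *
F=[]
for k in range(8):
  cams.capture("top");f=bot.state()["force"];F.append(-np.sin(SH[2])*f[0]+np.cos(SH[2])*f[1])
print(np.round(F,1),np.mean(F)); s=bot.state();print(s["time_s"],loc(s["eef_pos"]))
E
```

```text
[-17.  -16.9 -17.  -17.2 -16.3 -16.2 -17.2 -17.1] -16.85564769840252
9.825 [-1.45751968e-04 -1.60346454e-01]
```

Emit:
send_rows --motion '[[[0, -0.01, 0], 0, -1], [[0, -0.04, 0], 0, -1], [[0, -0.1, 0], 0, -1], [[-0.1, -0.12, 0], 0, -1], [[-0.28, -0.12, 0], 0, -1], [[-0.38, -0.12, 0], 0, -1], [[-0.38, -0.12, 0], 0, -1]]'

```text
time_s: 10.7
eef_pos: [0.5776, -0.1447, 0.2222]
tool_rot: [-0.105, 1.566, -0.247]
force: [0.8, 0.0, -0.0]
grip_width: 0.0002
```

```bash
python3 q.py; python3 - <<'E'
from h import *
pv=np.array([-.045,-.075])
def ctr(th,gap,r=.075):
  t=np.radians(th);u=np.array([np.cos(t),np.sin(t)]);n=np.array([-u[1],u[0]])
  w=.0145*abs(n[0])+.011*abs(n[1]);return pv+r*u-n*(w+.007+gap)
L=[[*ctr(158,.012),.21],[*ctr(158,.012),.124]]
print(np.array(L).round(4));print(rows(L))
b=cams.capture("top")[130:230,200:320,::-1];cv2.imwrite("pics/top4.png",cv2.resize(b,None,fx=6,fy=6,interpolation=cv2.INTER_CUBIC))
E
```

```text
10.7 local [ 0.0014 -0.1921] z 0.2222 F along y 0.13 [ 0.81  0.01 -0.02]
[[-0.1016 -0.0148  0.21  ]
 [-0.1016 -0.0148  0.124 ]]
[[ 0.0386  0.5909 -0.3438]
 [ 0.3253  0.591  -0.3453]]
```

View pics/top4.png

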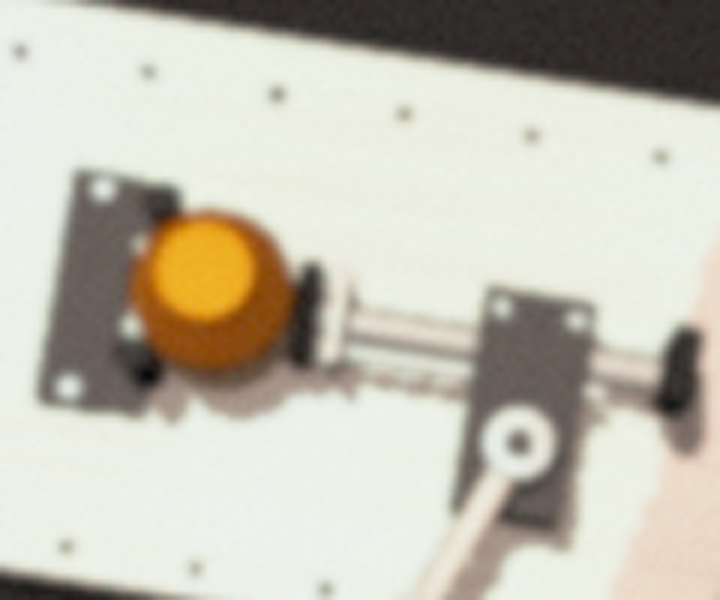

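The bottle cap is still at (205,270) and the pad touches the bottle, so it stayed home after I let go. Next is the lever.

Emit:
send_rows --motion '[[[0.04, 0.2, -0.12], 0, -1], [[0.04, 0.35, -0.2], 0, -1], [[0.04, 0.5, -0.3], 0, -1], [[0.04, 0.6, -0.345], 0, -1], [[0.15, 0.6, -0.345], 0, -1], [[0.25, 0.6, -0.345], 0, -1], [[0.32, 0.6, -0.345], 0, -1], [[0.325, 0.6, -0.345], 0, -1]]'

```text
time_s: 11.75
eef_pos: [0.4961, 0.0488, 0.119]
tool_rot: [-2.898, 1.565, -3.039]
force: [-0.1, -0.5, -0.7]
grip_width: 0.0003
```

```bash
python3 q.py; python3 - <<'E'
from h import *
pv=np.array([-.045,-.075])
def ctr(th,gap,r=.075):
  t=np.radians(th);u=np.array([np.cos(t),np.sin(t)]);n=np.array([-u[1],u[0]])
  w=.0145*abs(n[0])+.011*abs(n[1]);return pv+r*u-n*(w+.007+gap)
th=list(range(158,275,6))
for t,r in zip(th,rows([[*ctr(t,0),.124] for t in th])):print(t,r)
im=cams.capture("wrist");cv2.imwrite("pics/w3.png",im[:,:,::-1])
E
```

```text
11.75 local [-0.1065 -0.012 ] z 0.119 F along y -0.5 [-0.11 -0.49 -0.74]
158 [-0.0166 -0.0465  0.0013]
164 [-0.0165 -0.0721 -0.0157]
170 [-0.0164 -0.0999 -0.0296]
176 [-0.0163 -0.1296 -0.0402]
182 [-0.0162 -0.1572 -0.0472]
188 [-0.0162 -0.1792 -0.052 ]
194 [-0.0161 -0.2021 -0.0548]
200 [-0.0161 -0.2258 -0.0555]
206 [-0.0161 -0.2501 -0.0538]
212 [-0.016  -0.2747 -0.0496]
218 [-0.016  -0.2994 -0.0427]
224 [-0.0161 -0.3239 -0.0329]
230 [-0.0161 -0.3477 -0.0202]
236 [-0.0162 -0.3705 -0.0045]
242 [-0.0162 -0.3918  0.014 ]
248 [-0.0163 -0.4112  0.0353]
254 [-0.0164 -0.4284  0.0591]
260 [-0.0166 -0.4429  0.0853]
266 [-0.0167 -0.4543  0.1135]
272 [-0.0169 -0.4625  0.1407]
```

View pics/w3.png

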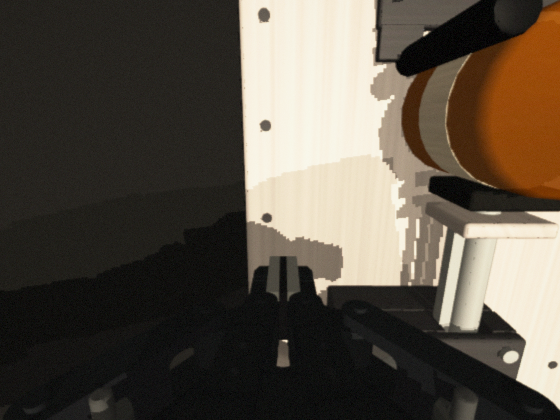

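Emit:
send_rows --motion '[[[-0.01, -0.046, 0.001], 0, -1], [[-0.01, -0.072, -0.016], 0, -1], [[-0.01, -0.1, -0.03], 0, -1], [[-0.01, -0.13, -0.04], 0, -1], [[-0.01, -0.157, -0.047], 0, -1], [[-0.01, -0.179, -0.052], 0, -1], [[-0.01, -0.202, -0.055], 0, -1], [[-0.01, -0.226, -0.055], 0, -1], [[-0.01, -0.25, -0.054], 0, -1], [[-0.01, -0.275, -0.05], 0, -1]]'

```text
time_s: 13.05
eef_pos: [0.474, -0.0278, 0.1256]
tool_rot: [1.247, 1.563, 1.107]
force: [3.7, 11.8, 2.3]
grip_width: 0.0003
```

```bash
python3 q.py; python3 - <<'E'
from h import *
pv=np.array([-.045,-.075])
def ctr(th,gap,r=.075):
  t=np.radians(th);u=np.array([np.cos(t),np.sin(t)]);n=np.array([-u[1],u[0]])
  w=.0145*abs(n[0])+.011*abs(n[1]);return pv+r*u-n*(w+.007+gap)
th=list(range(206,275,6))
for t,r in zip(th,rows([[*ctr(t,0),.124] for t in th])):print(t,r)
b=cams.capture("top")[110:270,160:360,::-1];cv2.imwrite("pics/top5.png",cv2.resize(b,None,fx=3.75,fy=3.75,interpolation=cv2.INTER_CUBIC))
E
```

```text
13.05 local [-0.1176 -0.0909] z 0.1256 F along y 12.18 [ 3.75 11.77  2.27]
206 [ 0.0055  0.0131 -0.0166]
212 [ 0.0054 -0.0116 -0.0124]
218 [ 0.0052 -0.0363 -0.0055]
224 [ 0.005  -0.0607  0.0043]
230 [ 0.0049 -0.0846  0.0169]
236 [ 0.0048 -0.1074  0.0325]
242 [ 0.0047 -0.1287  0.051 ]
248 [ 0.0046 -0.1482  0.0722]
254 [ 0.0045 -0.1654  0.0961]
260 [ 0.0045 -0.18    0.1222]
266 [ 0.0045 -0.1915  0.1504]
272 [ 0.0045 -0.1997  0.1776]
```

Emit:
send_rows --motion '[[[0, -0.025, 0.007], 0, -1], [[0, -0.049, 0.017], 0, -1], [[0, -0.073, 0.029], 0, -1], [[0, -0.096, 0.045], 0, -1], [[0, -0.117, 0.063], 0, -1]]'

```text
time_s: 13.72
eef_pos: [0.4849, -0.0658, 0.1245]
tool_rot: [2.125, 1.565, 1.985]
force: [-0.7, 6.7, 2.7]
grip_width: 0.0
```

```bash
python3 q.py; python3 - <<'E'
from h import *
b=cams.capture("top")[110:270,160:360,::-1];cv2.imwrite("pics/top6.png",cv2.resize(b,None,fx=3.75,fy=3.75,interpolation=cv2.INTER_CUBIC))
E
```

```text
13.72 local [-0.1015 -0.127 ] z 0.1245 F along y 6.49 [-0.71  6.66  2.73]
```

View pics/top6.png

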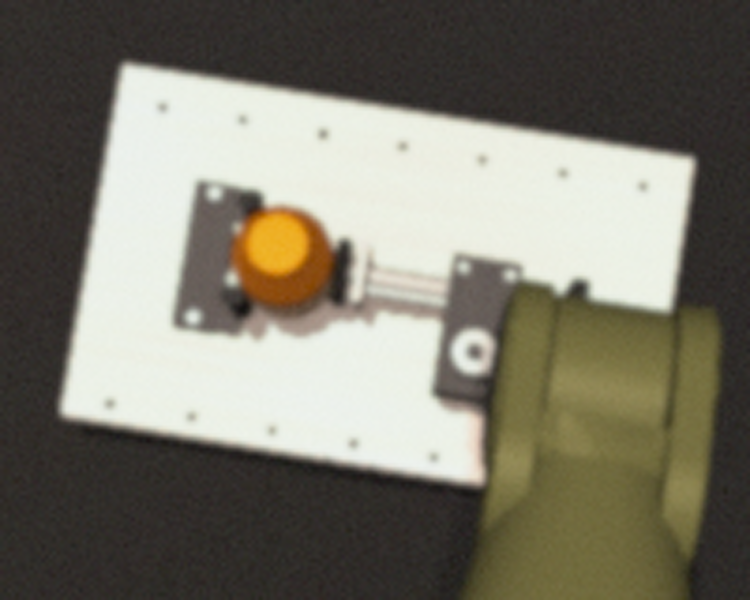

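Emit:
send_rows --motion '[[[0, -0.01, 0.025], 0, -1], [[0, -0.022, 0.05], 0, -1], [[0, -0.03, 0.069], 0, -1], [[0, -0.036, 0.082], 0, -1]]'

```text
time_s: 14.28
eef_pos: [0.5096, -0.0823, 0.1248]
tool_rot: [-0.407, 1.57, -0.548]
force: [0.3, 0.3, 1.0]
grip_width: -0.0002
```

```bash
python3 q.py
```

```text
14.28 local [-0.0747 -0.1399] z 0.1248 F along y 0.35 [0.26 0.32 0.96]
```

Emit:
send_rows --motion '[[[0, 0, -0.06], 0, -1], [[-0.1, 0, -0.12], 0, -1], [[-0.28, -0.1, -0.15], 0, -1], [[-0.4, -0.25, -0.15], 0, -1], [[-0.4, -0.45, -0.15], 0, -1], [[-0.4, -0.6, -0.15], 0, -1], [[-0.4, -0.6, -0.15], 0, -1]]'

```text
time_s: 15.15
eef_pos: [0.4388, -0.2566, 0.2448]
tool_rot: [-1.008, 1.57, -1.153]
force: [-0.1, 1.2, 0.4]
grip_width: 0.0003
```

```bash
python3 q.py; python3 - <<'E'
from h import *
b=cams.capture("top")[110:270,160:360,::-1];cv2.imwrite("pics/top7.png",cv2.resize(b,None,fx=3.75,fy=3.75,interpolation=cv2.INTER_CUBIC))
print(proj("top",tw(SH,[[-.045,-.163,.145]])),((proj("top",tw(SH,[[-.045,-.163,.145]]))[0]+.5-[160,110])*3.75))
E
```

```text
15.15 local [-0.1203 -0.3224] z 0.2448 F along y 1.15 [-0.12  1.18  0.35]
[[319.48339435 208.81130982]] [599.93772881 372.41741181]
```

View pics/top7.png

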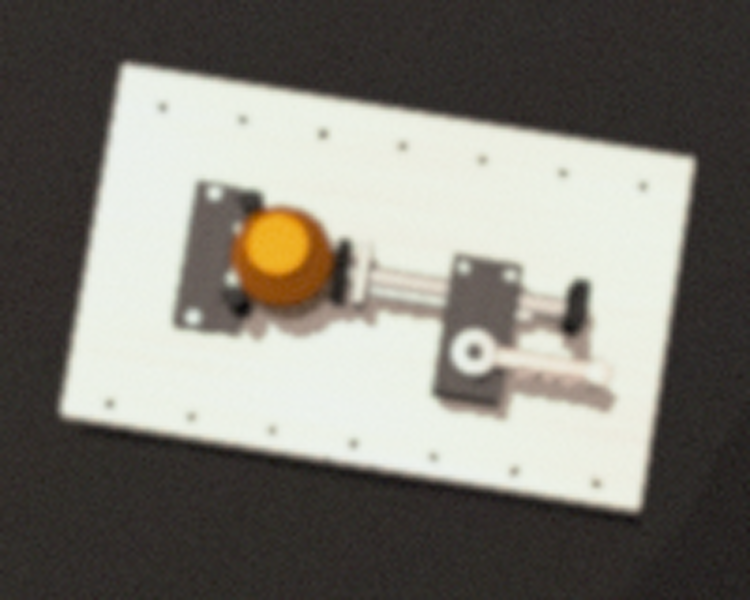

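The lever tip is at (600,370) against a predicted (600,372) for closed. The bottle is unmoved at (277,243), the pad is on it, and the arm is clear.

```bash
python3 -c "
from workcell import sign_off
print(sign_off())"
```

```text
the job is handed in; nothing more can be done
None
```

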